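# Click the turret sprinkler round to its blue spray pattern

### The arm

A 6-joint arm with a two-finger parallel gripper is mounted at the origin on the work surface. World frame = base frame: x ahead of the robot, y to its left, z up, the work surface at z = 0. Lengths are in m, angles in rad, forces in N, time in s.
With the tool pointing down it reaches from about 0.3 to 0.875 m from the base axis. Payload 6.4 kg.
Tool frame: the origin (TCP) lies midway between the tips of the shut fingers; the grasp point (between the pads) lies 19 mm behind it; x points along the fingers, y is the direction in which the jaws open and shut, and the axes are right-handed (so a half turn about x gives the same grasp; the last joint's range is limited). The gripper opens to 85 mm and grips with 20 to 120 N. Pads are 22 mm wide; open, the fingers measure 114 mm over their backs; the gripper's body (76 mm by 85 mm) begins 54 mm behind the grasp point. The pads swing forward as they close: fully open they stand 13 mm farther back than shut.
Start: joints at [1.113, 0.181, 1.607, -0, 1.354, -0.206], TCP at [0.143, 0.557, 0.231] pointing down, gripper open.
Joint ranges: [-2.99, 2.99], [-0.89, 2.07], [0.3, 2.58], [-1.14, 4.28], [0, 2.63], [-3.12, 3.12]. Speed limits (rad/s): [2.57, 2.57, 3.01, 3.14, 3.14, 3.14].

### API

Orientations are given as a unit quaternion [w, x, y, z].
In Python, from bench import ctrl gives the robot as it stands.
- The arm moves only by the tool step_arm, never from a script. Its argument "motion" is a list of rows, each a list of 7 numbers: the shift along the tool's x, y, z in mm, then the turn, a rotation vector about the tool's x, y, z in degrees, then the closure in counts, from 0 (fully open) to 255 (shut). In form: [[tx, ty, tz, rx, ry, rz, hand], ...]. A call has 1 to 10 rows; each row is the pose to reach, as a shift and turn from the pose commanded when the call began, along the tool's axes at that moment; what a row does not reach only later rows make up. A row lasts 1/8 s, in which the tool goes at most 62.5 mm and 10.7 degrees, less where a joint would pass 70% of its speed; a pose out of reach is approached as far as the arm can. A call with a gripper value outside its range is refused whole. The fingers move at their own pace and stop on an object; the grip force is fixed at half the most. Time passes only in rows, so rows that repeat a pose let the fingers close. It gives the time, the measured TCP pose, the force and the opening at its end, in the units of the state.
- ctrl.get_obs(): the state, without advancing time (a new reading comes with each control period).
- ctrl.camera(name): name is "side" or "top" or "wrist"; returns (picture, depth): 420x560x3 uint8, red, green, blue; 420x560 float32, m along the optical axis (not along the pixel's ray), 0 where there is no reading.
- ctrl.camera_info(name): a dict with "fx", "fy", "cx", "cy" (pixels), "dist_coeffs" ([k1, k2, p1, p2, k3] as OpenCV has them; the pictures are not rectified), "T" (4x4, takes a point from camera to world coordinates); the wrist camera has in their place "hand_eye" (4x4, takes a point from camera to tool coordinates, whose origin is the TCP and whose axes are the tool frame's). Camera axes: x right, y down, z forward; pixel columns grow to the right and rows downward; lengths in m; the calibration is good to about 2 mm. A picture is of the moment at which its call begins: read the wrist's pose just before it. camera_info takes no time and is no camera call.
- ctrl.hand_in(): hands the job in, once; it reports no verdict.
The state is a dict: "time_s": time; "q": joint angles; "dq": joint speeds; "joint_efforts": joint torques, N m; "eef_pos": TCP position; "eef_rot": TCP orientation; "wrist_force": force on the tool from outside, world axes, zero at the start; "torque": the same for the moment, N m; "opening": opening from 0.0 (shut) to 1.0 (fully open).
Only numpy, scipy, OpenCV 4.12 (cv2) and the standard library are available. Lean on these libraries where they do the work, as an engineer would, in place of code of your own. Each camera call takes 0.05 s, during which the arm holds its last target. There are 200 camera calls.

### The job

Set the turret sprinkler to its blue spray pattern: with light flicks of a fingertip against the lobes on the turret's rim, click the turret clockwise (seen from above) until the blue insert sits at the white arrow, and do not click past it. Do not grip, lift, tip or shove the sprinkler: it stays standing where it is, and so do the other things on the bench.

Things in the scene. Friction and masses are not known exactly. Their poses are not given: they have to be found in the camera images.
- sprinkler: Free-standing turret sprinkler, about 1.3 kg: green cast base, grey turret on top. Origin: centre of its underside, on the turret's vertical axis; z up; +x points to the white arrow, -x to the brass hose inlet (33 mm thick, 26 mm above the bench, reaching 108 mm out). Foot 160 mm across, 16 mm high; collar under the turret 128 mm across, its top 45 mm up. Slides at some 4 N pushed at its rim.
- turret (a joint): Turret angle in rad, growing clockwise seen from above; 0 = blue insert at the arrow. Clicks every 0.785 rad (45 deg), both ways; at each stop one insert, and the middle of one gap between lobes, faces the arrow. Starts 2 to 4 clicks short of blue, at a stop (very rarely balanced between two). A click takes about 1.5 N at a lobe; pushed well past half way it snaps on to the next stop if the finger leaves it room, else it springs back.
- turret_top (a point): Centre of the turret's top, 72 mm above the bench. Drum 76 mm across; on its rim eight equal lobes, upright ribs 8 mm thick with round tips, out to 100 mm across over the tips, from 52 to 71 mm above the bench. The gap between two lobes is about 27 mm wide at the tips and 23 mm at the drum. Keep fingers above the collar (45 mm) and the arrow (48 mm).
- blue_insert (a point): Centre of the top of the blue spray insert, 27.5 mm from the turret's axis, 73.5 mm above the bench. Eight round coloured inserts 19.6 mm across lie on the turret's top, one in line with each gap between lobes; clockwise seen from above: blue, black, yellow, green, red, brass, orange, white.
- arrow (a point): Inner tip of the white arrow on the fixed collar, 54 mm from the turret's axis, 48 mm above the bench; the arrow reaches out to 81 mm.
- cells: Bystander: open pack of four square peat-coloured plastic cells, 124 x 124 mm, 58 mm high, light. Origin: centre of its underside.
- herbpot: Bystander: glazed cream ceramic herb pot, empty, 110 mm across, 105 mm high. Origin: centre of its underside.
- kneeler: Bystander: teal hard silicone kneeling block, 170 x 380 mm (its x and y), 38 mm high. Origin: centre of its underside.
- cultivator: Bystander: steel three-tine hand cultivator with a wooden handle, 280 mm long (handle towards its -x, tines to +x), up to 80 mm wide, 49 mm high, lying on the bench. Origin: on the bench under the front end of its handle's ferrule, about half-way along.
There are look-alikes about, which are no part of the job. Of the things that look like the sprinkler, the middle-sized one is meant.

How it is judged:
At the end, for the whole second after the job is handed in: The turret rests at the click stop with the blue insert at the arrow (within 0.15 rad), reached clockwise; the sprinkler stands upright, released and at rest, within 25 mm of its start (arrow within 30 mm); the cells, pot, kneeling block and cultivator are within 20 mm of where they were (value of joint turret between -0.15 and 0.15 rad and velocity of joint turret between -0.05 and 0.05 rad/s and distance of sprinkler from where it was at the start of the episode below 0.025 m and distance of arrow from where it was at the start of the episode below 0.03 m and height (world z) of sprinkler below 0.006 m and angle between sprinkler's own z axis and vertical below 0.1 rad and linear speed of sprinkler below 0.02 m/s and distance of each of cells, herbpot, kneeler, cultivator from where it was at the start of the episode below 0.02 m); the robot touches nothing.
It fails at once if the turret is clicked past the blue insert (value of joint turret above 0.5 rad).
It fails at once if the turret is turned the wrong way round, anticlockwise (value of joint turret below -3.8 rad).
It fails at once if the sprinkler is gripped, pinched or pressed hard (over 30 N from the fingers) (contact force between the fingers and sprinkler above 30 N).
It fails at once if the sprinkler is lifted (8 mm), tipped (0.12 rad), shoved (25 mm) or twisted out of its place (30 mm at the arrow) (height (world z) of sprinkler above 0.008 m or angle between sprinkler's own z axis and vertical above 0.12 rad or distance of sprinkler from where it was at the start of the episode above 0.025 m or distance of arrow from where it was at the start of the episode above 0.03 m).
It fails at once if the cells, herb pot, kneeling block or cultivator are disturbed (20 mm) (distance of any of cells, herbpot, kneeler, cultivator from where it was at the start of the episode above 0.02 m).
It also fails if it takes over 58 s, if anything falls off the work surface, if the arm or the gripper's body presses on something with over 40 N, if the wrist force passes 120 N, or if a joint passes its speed limit or range.

## Working session

There is one attempt and no reset: what is moved stays moved. The work goes in short steps, Python scripts to look and compute and a tool call to move; the robot and the scene stay as the last step left them, time stands still between calls to the robot, and variables do not carry over. Pictures are saved under pics/ and viewed, about 8 in all and at most 12, crops included, and the job is handed in when it is done.

Besides the shell and the picture viewer there is one more tool, called after ">>>" as name(argument=value, ...) on one line, values as JSON. step_arm: Moves the arm, as the interface text tells. Its arguments: {"type":"object","properties":{"motion":{"type":"array","items":{"type":"array","items":{"type":"number"}}}},"required":["motion"]}

```bash
mkdir -p pics; cat > h.py <<'E'
import numpy as np,cv2
from bench import ctrl
from scipy.spatial.transform import Rotation as R
def Tm(name,o=None):
    i=ctrl.camera_info(name)
    if 'T' in i: return i,np.array(i['T'])
    q=o['eef_rot'];M=np.eye(4);M[:3,:3]=R.from_quat([q[1],q[2],q[3],q[0]]).as_matrix();M[:3,3]=o['eef_pos']
    return i,M@np.array(i['hand_eye'])
def shot(name,f):
    o=ctrl.get_obs();p,d=ctrl.camera(name);i,T=Tm(name,o)
    cv2.imwrite(f'pics/{f}.png',p[:,:,::-1]);np.savez(f'pics/{f}.npz',p=p,d=d,T=T,K=np.array([[i['fx'],0,i['cx']],[0,i['fy'],i['cy']],[0,0,1]]),D=np.array(i['dist_coeffs']))
def plane(z,uv,h):
    u=cv2.undistortPoints(np.array(uv,float).reshape(-1,1,2),z['K'],z['D'])[:,0]
    r=np.c_[u,np.ones(len(u))]@z['T'][:3,:3].T;c=z['T'][:3,3]
    return c+r*((h-c[2])/r[:,2])[:,None]
E
python3 - <<'E'
from h import *
shot('top','top');shot('side','side')
a=cv2.imread('pics/top.png');b=cv2.imread('pics/side.png')
cv2.imwrite('pics/both.png',cv2.resize(np.vstack([a,b]),None,fx=.71,fy=.71))
for n in('top','side'):
    z=np.load(f'pics/{n}.npz');print(z['T'].round(3),z['K'][0,0])
print(ctrl.get_obs())
E
```

```text
[[ 0.018 -0.992  0.128  0.348]
 [-1.    -0.02  -0.011 -0.12 ]
 [ 0.013 -0.128 -0.992  1.206]
 [ 0.     0.     0.     1.   ]] 422.40927946288315
[[ 0.966 -0.144  0.213  0.319]
 [-0.257 -0.586  0.769 -0.758]
 [ 0.014 -0.798 -0.603  0.578]
 [ 0.     0.     0.     1.   ]] 383.8461593568752
{'time_s': 0.1, 'q': array([ 1.11272962e+00,  1.81483206e-01,  1.60791709e+00, -1.51998184e-05,
        1.35382356e+00, -2.06295634e-01]), 'dq': array([-6.85442474e-04, -6.42185756e-04, -2.73398658e-03, -7.17517739e-05,
       -1.58876434e-03, -4.81947718e-04]), 'joint_efforts': array([ 4.68756625e-04, -4.45880806e+01, -3.52238989e+01, -2.66696852e-04,
        4.18600495e-03,  4.22687685e-05]), 'eef_pos': array([0.14299843, 0.55640783, 0.23046062]), 'eef_rot': array([ 0.70132816,  0.08823152,  0.70169438, -0.08932532]), 'wrist_force': array([ 0.07774544, -0.4847938 , -0.29643127]), 'torque': array([ 0.02163212, -0.07059511, -0.01558289]), 'opening': 0.9987320770978558}
```

View pics/top.png

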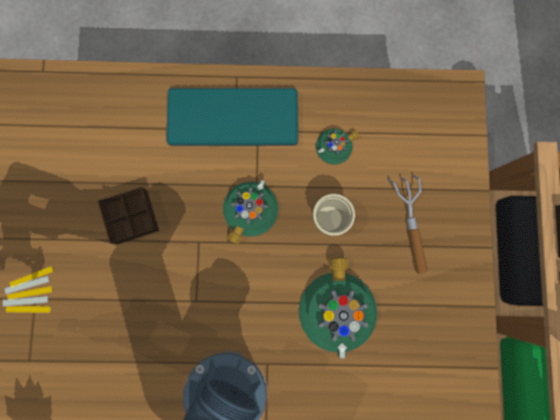

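View pics/side.png

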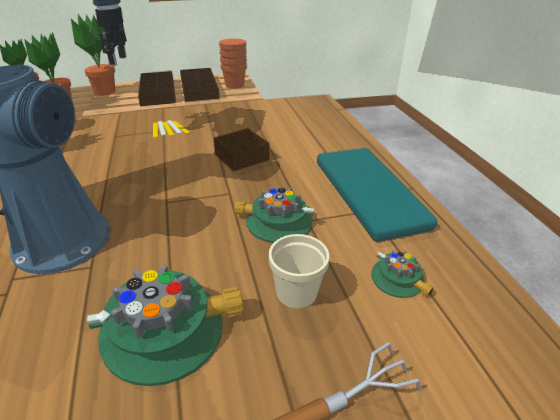

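Three sprinklers appear in the top view: small (335,146), middle (250,209) and large (340,312). The middle one has a foot about 55 px wide, about 0.156 m against the 160 mm given, so it fits. I'll measure it and confirm with a crop.

```bash
python3 - <<'E'
from h import *
z=np.load('pics/top.npz');p=z['p']
hsv=cv2.cvtColor(p,cv2.COLOR_RGB2HSV)
g=cv2.inRange(hsv,(60,70,20),(90,255,140))
m=np.zeros_like(g);m[170:250,210:290]=g[170:250,210:290];
c=max(cv2.findContours(cv2.morphologyEx(m,cv2.MORPH_CLOSE,np.ones((9,9))),0,1)[0],key=cv2.contourArea)
(x,y),r=cv2.minEnclosingCircle(c);print(x,y,r,cv2.fitEllipse(c))
print('foot centre',plane(z,[[x,y],[x+r,y],[250,205],[261,185],[263,181],[235,236],[334,215],[230,145]],0.016).round(4))
print('z50',plane(z,[[261,185],[263,181],[235,236],[249,207]],0.048).round(4))
cv2.imwrite('pics/crop.png',cv2.resize(p[165:255,200:300,::-1],None,fx=6,fy=6,interpolation=2))
E
```

```text
250.1300811767578 208.31239318847656 27.12651252746582 ((250.4234619140625, 208.15997314453125), (51.35502243041992, 53.54091262817383), 112.53948974609375)
foot centre [[ 0.5119 -0.0577  0.016 ]
 [ 0.5134 -0.1348  0.016 ]
 [ 0.5214 -0.0571  0.016 ]
 [ 0.5799 -0.0871  0.016 ]
 [ 0.5917 -0.0925  0.016 ]
 [ 0.4323 -0.0172  0.016 ]
 [ 0.4975 -0.2965  0.016 ]
 [ 0.6957  0.0053  0.016 ]]
z50 [[ 0.5737 -0.0879  0.048 ]
 [ 0.5851 -0.0932  0.048 ]
 [ 0.4301 -0.0199  0.048 ]
 [ 0.5111 -0.0562  0.048 ]]
```

View pics/crop.png

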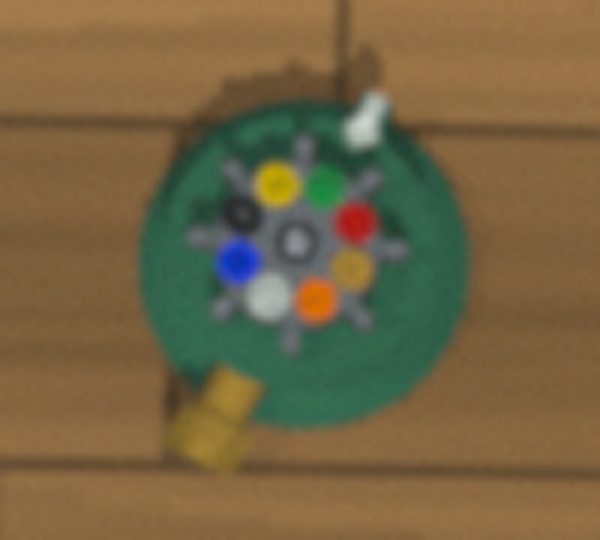

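The crop shows the middle sprinkler with the turret centre at crop (296,241), the arrow at (365,120) and green at the arrow. Blue is therefore 3 clicks clockwise away. Next I'll plan a hover with the jaw axis tangential.

```bash
python3 - <<'E'
from h import *
z=np.load('pics/top.npz')
pt=lambda x,y:[200+x/6-.4,165+y/6-.4]
C=plane(z,[pt(296,241)],.072)[0];A=plane(z,[pt(360,136)],.048)[0];I=plane(z,[pt(215,445)],.05)[0]
print(C,A,I,'arrow az',np.degrees(np.arctan2(*(A-C)[1::-1])),np.linalg.norm((A-C)[:2]))
o=ctrl.get_obs();q=o['eef_rot'];Rm=R.from_quat([q[1],q[2],q[3],q[0]]).as_matrix();print(Rm.round(3))
az=np.degrees(np.arctan2(Rm[1,1],Rm[0,1]));print('y az',az)
print('hand_eye',np.array(ctrl.camera_info('wrist')['hand_eye']).round(3))
d=np.array([C[0]-0.02,C[1]+.05,.25])-o['eef_pos'];print('tool shift',(Rm.T@d*1000).round())
E
```

```text
[ 0.51382614 -0.05712774  0.072     ] [ 0.56716462 -0.08417772  0.048     ] [ 0.42236941 -0.02153281  0.05      ] arrow az -26.891307458756923 0.05980547825875299
[[-0.001  0.249  0.968]
 [-0.001  0.968 -0.249]
 [-1.    -0.002 -0.   ]]
y az 75.57478269726052
hand_eye [[-0.    -0.299  0.954 -0.143]
 [ 1.    -0.001  0.    -0.001]
 [ 0.     0.954  0.299 -0.077]
 [ 0.     0.     0.     1.   ]]
tool shift [ -19. -458.  480.]
```

>>> step_arm(motion=[[3, -43, 55, 8, 0, 0, 0], [6, -86, 110, 16, 0, 0, 0], [9, -130, 165, 24, 0, 0, 0], [12, -173, 220, 32, 0, 0, 0], [15, -216, 275, 40, 0, 0, 0], [18, -260, 330, 48, 0, 0, 0], [21, -303, 386, 56, 0, 0, 0], [24, -346, 441, 64, 0, 0, 0], [27, -390, 496, 72, 0, 0, 0], [30, -433, 551, 80, 0, 0, 0]])

```text
time_s: 1.35
eef_pos: [0.5234, 0.0591, 0.2043]
eef_rot: [0.479, 0.52, 0.479, -0.52]
wrist_force: [-0.0, 0.4, 0.8]
opening: 0.998
```

>>> step_arm(motion=[[0, 0, 0, 0, 0, 0, 0], [0, 0, 0, 0, 0, 0, 0]])

```text
time_s: 1.6
eef_pos: [0.522, 0.0609, 0.2039]
eef_rot: [-0.48, -0.519, -0.481, 0.519]
wrist_force: [-0.4, 0.2, -0.6]
opening: 1.002
```

```bash
python3 - <<'E'
from h import *
shot('wrist','w1')
o=ctrl.get_obs();print(o['time_s'],o['eef_pos'],o['eef_rot'],o['q'],o['wrist_force'])
E
```

```text
1.65 [0.521819   0.06154701 0.20408156] [-0.48011919 -0.5184786  -0.48100485  0.51894108] [-1.08915541e-01  9.75654025e-02  1.75786524e+00  3.40372663e-04
  1.28753670e+00 -3.26967176e-02] [0.04346022 0.89806075 0.01644295]
```

View pics/w1.png

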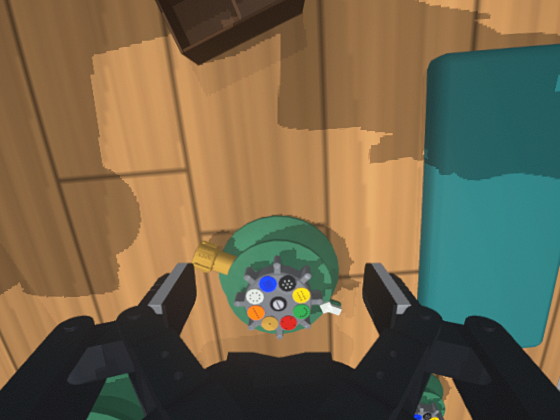

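The wrist view shows the turret centre at about (278,303), green at (302,312) beside the arrow at about (325,307), and the open fingertips at (183,280) and (380,280). I'll measure the inserts by colour.

```bash
cat >> h.py <<'E'
def inserts(z,box):
    p=z['p'];hsv=cv2.cvtColor(p,cv2.COLOR_RGB2HSV);out={}
    for n,a,b in [('blue',(105,150,80),(130,255,255)),('yellow',(25,170,120),(34,255,255)),('green',(50,150,110),(72,255,255)),('orange',(8,200,180),(18,255,255)),('red',(174,150,100),(180,255,255))]:
        m=cv2.inRange(hsv,a,b);k=np.zeros_like(m);x0,y0,x1,y1=box;k[y0:y1,x0:x1]=m[y0:y1,x0:x1]
        k=cv2.morphologyEx(k,cv2.MORPH_CLOSE,np.ones((5,5)))
        c=cv2.findContours(k,0,1)[0]
        if c:
            c=max(c,key=cv2.contourArea);(u,v),r=cv2.minEnclosingCircle(c)
            x,y,w,h=cv2.boundingRect(c);out[n]=(x+w/2-.5,y+h/2-.5,r)
    return out
E
python3 - <<'E'
from h import *
z=np.load('pics/w1.npz');s=inserts(z,(225,260,330,340));print(s)
order=['blue','black','yellow','green','red','brass','orange','white']
P=plane(z,[v[:2] for v in s.values()],.0735)[:,:2]
k=np.array([order.index(n) for n in s])
# x=c+27.5*(cos(a-45k),...)
from scipy.optimize import least_squares
f=lambda t:(t[:2]+.0275*np.c_[np.cos(t[2]-k*np.pi/4),np.sin(t[2]-k*np.pi/4)]-P).ravel()
r=least_squares(f,[.51,-.057,2]);C=r.x[:2];print('C',C,'blue az',np.degrees(r.x[2]),'res mm',(f(r.x)*1e3).round(1))
p=z['p'];k=cv2.inRange(cv2.cvtColor(p,cv2.COLOR_RGB2HSV),(0,0,190),(180,50,255));k[:290]=0;k[325:]=0;k[:,:312]=0;k[:,345:]=0
c=max(cv2.findContours(k,0,1)[0],key=cv2.contourArea);q=plane(z,c[:,0],.048)[:,:2]-C
rr=np.hypot(*q.T);m=q.mean(0);print('arrow r',rr.min(),rr.max(),'az',np.degrees(np.arctan2(m[1],m[0])),len(c))
# finger tips depth
d=z['d'];print(d[270:300:10,165:200:6].round(3),d[270:300:10,365:400:6].round(3))
crop=cv2.resize(p[230:350,130:430,::-1],None,fx=2.6,fy=2.6,interpolation=2);cv2.imwrite('pics/c2.png',crop)
E
```

```text
{'blue': (267.5, 283.5, 8.661955833435059), 'yellow': (301.0, 295.0, 8.15539264678955), 'green': (301.5, 311.5, 7.784402370452881), 'orange': (255.5, 312.5, 7.720925807952881)}
C [ 0.51069693 -0.05555436] blue az 109.64619451949675 res mm [ 0.1 -0.5  0.  -0.  -0.4  0.3  0.2  0.2]
arrow r 0.05436159211425894 0.08081221717533822 az -26.07345309925656 49
[[0.388 0.388 0.132 0.131 0.135 0.387]
 [0.124 0.124 0.123 0.128 0.138 0.146]
 [0.116 0.117 0.121 0.128 0.136 0.145]] [[0.143 0.133 0.132 0.132 0.388 0.387]
 [0.144 0.133 0.126 0.124 0.124 0.131]
 [0.144 0.133 0.125 0.118 0.115 0.116]]
```

View pics/c2.png

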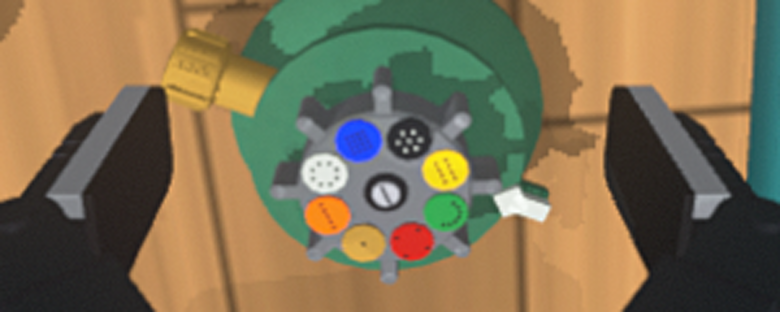

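Arrow radii of 54 and 81 mm match the sizes given, and blue is 135.7° short, so it needs 3 clicks. Next I'll get the fingertip geometry from depth in tool coordinates.

```bash
python3 - <<'E'
from h import *
z=np.load('pics/w1.npz');d=z['d'];H=np.array(ctrl.camera_info('wrist')['hand_eye'])
v,u=np.nonzero((d>.05)&(d<.2))
n=cv2.undistortPoints(np.c_[u,v].astype(float).reshape(-1,1,2),z['K'],z['D'])[:,0]
P=(np.c_[n,np.ones(len(n))]*d[v,u][:,None])@H[:3,:3].T+H[:3,3];P*=1e3
for lo in range(-50,0,4):
  for s in(-1,1):
    m=(P[:,0]>=lo)&(P[:,0]<lo+4)&(np.sign(P[:,1])==s)
    if m.sum()>3:print(lo,s,m.sum(),'y',np.percentile(P[m,1],[2,50,98]).round(1),'z',np.percentile(P[m,2],[2,98]).round(1))
E
```

```text
-50 -1 237 y [-50.1 -44.3 -43.5] z [-11.2   2.4]
-50 1 224 y [41.1 42.  49.7] z [-11.1   2.5]
-46 -1 308 y [-57.  -44.4 -43.6] z [-11.2   7.8]
-46 1 309 y [41.3 42.  54.8] z [-11.2   7.4]
-42 -1 325 y [-56.9 -44.3 -43.6] z [-11.1  11. ]
-42 1 314 y [41.3 41.9 54.6] z [-11.2  10.5]
-38 -1 279 y [-56.5 -44.2 -43.5] z [-11.1  10.5]
-38 1 273 y [41.3 41.9 54.5] z [-11.1  10.6]
-34 -1 249 y [-57.1 -44.1 -43.6] z [-11.1  10.9]
-34 1 264 y [41.2 41.9 54.5] z [-11.1  10.7]
-30 -1 245 y [-57.3 -44.2 -43.5] z [-11.2  10.3]
-30 1 237 y [41.2 41.8 54.7] z [-11.2  10.4]
-26 -1 217 y [-56.8 -44.  -43.4] z [-11.2  10.5]
-26 1 218 y [41.2 41.8 54.3] z [-11.1  10.4]
-22 -1 175 y [-55.  -44.  -43.5] z [-11.2  10.7]
-22 1 164 y [41.2 41.6 52.2] z [-11.1  10.8]
-18 -1 102 y [-49.2 -43.8 -43.5] z [-10.5   9.9]
-18 1 105 y [41.2 41.6 47.1] z [-10.5   9.7]
-14 -1 10 y [-44.1 -43.9 -43.8] z [-5.8  8.1]
-14 1 7 y [41.5 41.6 42. ] z [-5.9  6.1]
```

```bash
cat >> h.py <<'E'
C0=np.array([.5107,-.0556]);LEAD=-43.2
def state():
    o=ctrl.get_obs();q=o['eef_rot'];M=R.from_quat([q[1],q[2],q[3],q[0]]).as_matrix()
    d=np.array([*C0,0])-o['eef_pos'];c=M.T@d*1e3   # centre in tool coords
    # lead-face t, inner-face L, tip height
    print('t=%.2f L=%.2f'%(LEAD-c[1],c[2]-11),'tip z %.1f'%(o['eef_pos'][2]*1e3+13),'yaz %.2f'%np.degrees(np.arctan2(M[1,1],M[0,1])),'tilt',M[2].round(4),'t_s',o['time_s'],'F',o['wrist_force'].round(2))
E
python3 -c "
from h import *
state()"
```

```text
t=-41.32 L=106.73 tip z 217.1 yaz -4.37 tilt [-1.0e+00 -1.4e-03 -4.0e-04] t_s 1.65 F [0.04 0.9  0.02]
```

>>> step_arm(motion=[[30, 15, 20, 0, 0, 0, 0], [70, 29, 40, 0, 0, 0, 0], [110, 29, 40, 0, 0, 0, 0], [140, 29, 40, 0, 0, 0, 0], [155, 29, 40, 0, 0, 0, 0], [160, 29, 40, 0, 0, 0, 0], [160, 29, 40, 0, 0, 0, 0]])

```text
time_s: 2.52
eef_pos: [0.549, 0.0192, 0.0454]
eef_rot: [0.481, 0.519, 0.48, -0.518]
wrist_force: [-0.4, 0.8, 0.0]
opening: 0.996
```

```bash
python3 -c "
from h import *
shot('wrist','w2');state()"
```

```text
t=-10.31 L=66.30 tip z 58.8 yaz -4.39 tilt [-1.e+00  2.e-03  2.e-04] t_s 2.575 F [ 0.19 -0.18 -0.17]
```

View pics/w2.png

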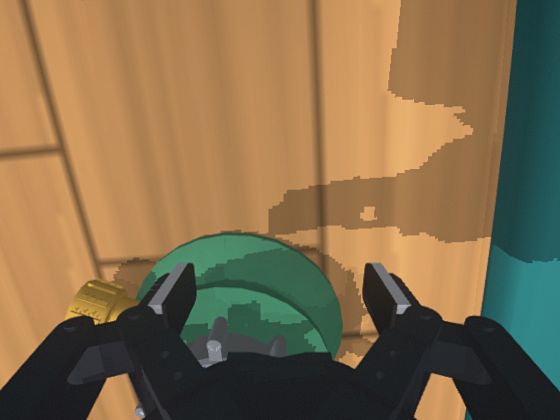

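The lobe to push, top at (216,348), stands just right of the left finger face at col 195, as computed. First flick.

>>> step_arm(motion=[[1, 0, 12, 0, 0, 0, 0], [2, 0, 25, 0, 0, 0, 0], [2, 3, 25, 0, 0, 0, 0], [2, 9, 25, 0, 0, 0, 0], [2, 15, 25, 0, 0, 0, 0], [2, 21, 25, 0, 0, 0, 0], [2, 26, 25, 0, 0, 0, 0], [2, 29, 25, 0, 0, 0, 0], [2, 29, 5, 0, 0, 0, 0], [2, 20, 0, 0, 0, 0, 0]])

```text
time_s: 3.82
eef_pos: [0.5687, 0.0189, 0.0428]
eef_rot: [0.481, 0.519, 0.48, -0.518]
wrist_force: [-0.2, 0.3, 0.0]
opening: 0.996
```

>>> step_arm(motion=[[-50, -20, -25, 0, 0, 0, 0], [-100, -40, -35, 0, 0, 0, 0], [-130, -45, -35, 0, 0, 0, 0], [-130, -45, -35, 0, 0, 0, 0], [-130, -45, -35, 0, 0, 0, 0]])

```text
time_s: 4.45
eef_pos: [0.5254, 0.056, 0.1717]
eef_rot: [-0.48, -0.519, -0.481, 0.519]
wrist_force: [0.4, 0.1, -0.3]
opening: 1.005
```

```bash
cat >> h.py <<'E'
def check(f):
    from scipy.optimize import least_squares
    shot('wrist',f);state();z=np.load(f'pics/{f}.npz')
    T=z['T'];pc=np.linalg.inv(T)@np.array([*C0,.0735,1]);uv=cv2.projectPoints(pc[:3].reshape(1,1,3),np.zeros(3),np.zeros(3),z['K'],z['D'])[0].ravel()
    w=int(z['K'][0,0]*.042/pc[2]);x,y=uv.astype(int)
    s=inserts(z,(x-w,y-w,x+w,y+w));s={n:v for n,v in s.items() if v[2]>4}
    order=['blue','black','yellow','green','red','brass','orange','white'];k=np.array([order.index(n) for n in s])
    P=plane(z,[v[:2] for v in s.values()],.0735)[:,:2]
    g=lambda t:(t[:2]+.0275*np.c_[np.cos(t[2]-k*np.pi/4),np.sin(t[2]-k*np.pi/4)]-P).ravel()
    r=min((least_squares(g,[*C0,a]) for a in(0,2,4)),key=lambda r:r.cost)
    print(list(s),'C',r.x[:2].round(4),'turret deg',round((-26.07-np.degrees(r.x[2])+200)%360-200,1),'res',(g(r.x)*1e3).round(1))
    cv2.imwrite(f'pics/{f}c.png',cv2.resize(z['p'][max(0,y-70):y+70,max(0,x-90):x+90,::-1],None,fx=3,fy=3))
E
python3 -c "
from h import *
check('w3')"
```

```text
t=-37.66 L=101.26 tip z 184.2 yaz -4.42 tilt [-1.0e+00 -2.2e-03 -1.0e-04] t_s 4.5 F [-0.48 -0.22 -0.64]
['blue', 'yellow', 'green', 'orange'] C [ 0.5104 -0.0553] turret deg -90.9 res [ 0.1 -0.4 -0.2 -0.1 -0.   0.7  0.1 -0.3]
```

One clean click to −91°, with the sprinkler unmoved. I'll repeat the same flick.

>>> step_arm(motion=[[50, 20, 25, 0, 0, 0, 0], [95, 27, 35, 0, 0, 0, 0], [120, 27, 35, 0, 0, 0, 0], [126, 27, 35, 0, 0, 0, 0], [126, 27, 35, 0, 0, 0, 0]])

```text
time_s: 5.12
eef_pos: [0.55, 0.0188, 0.046]
eef_rot: [-0.48, -0.519, -0.481, 0.519]
wrist_force: [0.5, 0.3, 1.0]
opening: 0.999
```

```bash
python3 -c "
from h import *
state()"
```

```text
t=-9.86 L=66.20 tip z 59.0 yaz -4.43 tilt [-1.0e+00 -1.5e-03 -2.0e-04] t_s 5.125 F [0.5  0.32 0.99]
```

>>> step_arm(motion=[[1, 0, 12, 0, 0, 0, 0], [2, 0, 25, 0, 0, 0, 0], [2, 3, 25, 0, 0, 0, 0], [2, 9, 25, 0, 0, 0, 0], [2, 15, 25, 0, 0, 0, 0], [2, 21, 25, 0, 0, 0, 0], [2, 26, 25, 0, 0, 0, 0], [2, 29, 25, 0, 0, 0, 0], [2, 29, 5, 0, 0, 0, 0], [2, 20, 0, 0, 0, 0, 0]])

```text
time_s: 6.38
eef_pos: [0.5706, 0.0187, 0.0447]
eef_rot: [0.481, 0.519, 0.481, -0.518]
wrist_force: [-0.6, -0.3, -0.5]
opening: 1.003
```

>>> step_arm(motion=[[-50, -20, -25, 0, 0, 0, 0], [-100, -40, -35, 0, 0, 0, 0], [-130, -45, -35, 0, 0, 0, 0], [-130, -45, -35, 0, 0, 0, 0], [-130, -45, -35, 0, 0, 0, 0]])

```text
time_s: 7.0
eef_pos: [0.5274, 0.0558, 0.1737]
eef_rot: [-0.48, -0.519, -0.481, 0.519]
wrist_force: [-0.4, -0.6, -0.0]
opening: 1.003
```

```bash
python3 -c "
from h import *
check('w4')"
```

```text
t=-35.73 L=101.28 tip z 186.1 yaz -4.42 tilt [-1.0e+00 -2.3e-03 -1.0e-04] t_s 7.05 F [-0.66 -1.1  -0.49]
['blue', 'yellow', 'green', 'orange'] C [ 0.5104 -0.0555] turret deg -46.0 res [-0.  -0.3  0.   0.4  0.1  0.3 -0.1 -0.4]
```

−46°: one click left.

>>> step_arm(motion=[[50, 18, 25, 0, 0, 0, 0], [95, 25, 35, 0, 0, 0, 0], [120, 25, 35, 0, 0, 0, 0], [128, 25, 35, 0, 0, 0, 0], [128, 25, 35, 0, 0, 0, 0]])

```text
time_s: 7.68
eef_pos: [0.5498, 0.0188, 0.0457]
eef_rot: [-0.48, -0.519, -0.481, 0.519]
wrist_force: [0.3, 0.3, 0.6]
opening: 1.001
```

```bash
python3 -c "
from h import *
state()"
```

```text
t=-10.04 L=66.21 tip z 58.7 yaz -4.43 tilt [-1.e+00 -2.e-03 -2.e-04] t_s 7.675 F [0.28 0.3  0.62]
```

>>> step_arm(motion=[[1, 0, 12, 0, 0, 0, 0], [2, 0, 25, 0, 0, 0, 0], [2, 3, 25, 0, 0, 0, 0], [2, 9, 25, 0, 0, 0, 0], [2, 15, 25, 0, 0, 0, 0], [2, 21, 25, 0, 0, 0, 0], [2, 26, 25, 0, 0, 0, 0], [2, 29, 25, 0, 0, 0, 0], [2, 29, 5, 0, 0, 0, 0], [2, 20, 0, 0, 0, 0, 0]])

```text
time_s: 8.93
eef_pos: [0.5706, 0.0187, 0.0447]
eef_rot: [0.481, 0.519, 0.481, -0.518]
wrist_force: [-0.2, 0.6, -0.1]
opening: 1.001
```

>>> step_arm(motion=[[-50, -20, -25, 0, 0, 0, 0], [-100, -40, -35, 0, 0, 0, 0], [-130, -45, -35, 0, 0, 0, 0], [-130, -45, -35, 0, 0, 0, 0], [-130, -45, -35, 0, 0, 0, 0]])

```text
time_s: 9.55
eef_pos: [0.5274, 0.0558, 0.1737]
eef_rot: [-0.48, -0.519, -0.481, 0.519]
wrist_force: [0.3, 0.3, 0.3]
opening: 0.998
```

```bash
python3 -c "
from h import *
check('w5')"
```

```text
t=-35.73 L=101.30 tip z 186.1 yaz -4.42 tilt [-1.0e+00 -2.3e-03 -1.0e-04] t_s 9.6 F [-0.51 -0.56 -0.52]
['blue', 'yellow', 'green', 'orange'] C [ 0.5104 -0.0554] turret deg -1.2 res [-0.3 -0.2  0.2  0.5  0.2 -0.2 -0.1 -0.1]
```

View pics/w5.png

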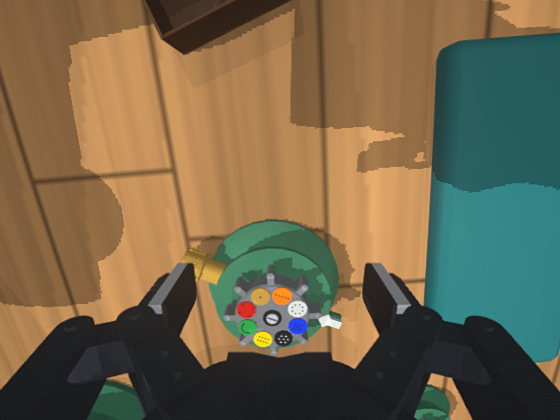

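Blue, at (298,327), now sits at the arrow, at (328,321). The arm is clear of everything, so I'm handing in.

```bash
python3 -c "
from bench import ctrl
print(ctrl.hand_in())"
```

```text
the job is handed in; nothing more can be done
None
```

The middle-sized sprinkler is set to its blue pattern, and I have handed the job in at about 9.6 s of the 58 s allowed.

I made three light flicks with one open fingertip on its turret's lobes, each turning it one click clockwise. The measured turret angle went from about −136° to −91°, −46° and then −1.2°. The limit is 0.15 rad, about 8.6°.

- **Sprinkler:** the last check put the turret's centre within about 0.5 mm of where it was at the start. I did not re-measure the arrow or the tilt as numbers, but the last wrist picture shows the sprinkler upright.
- **Forces and contact:** wrist readings between moves stayed near 1 N. At hand-in the arm was raised clear and touching nothing.
- **Other things on the bench:** I did not re-measure them. The arm's path stayed clear of them, and the cells and kneeling block look undisturbed in the last wrist picture. The herb pot and cultivator are not in that picture.

No checks failed. The one disagreement was early: the top camera put the turret's centre about 3 mm from the wrist camera's figure. I used the wrist figure, because its arrow radii matched the sizes given.

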